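# Shut the keeper on the green-stone tray

## Robot

A 6-joint arm with a two-finger parallel gripper is mounted at the origin on a cart in front of the work surface, level with it; the furniture and walls round the work are solid. World frame = base frame: x ahead of the robot, y to its left, z up, the work surface at z = 0. Lengths are in m, angles in rad, forces in N, time in s.
With the tool pointing down it reaches from about 0.375 to 0.975 m from the base axis. Payload 3.8 kg.
Tool frame: the origin (TCP) lies on the front face of the gripper's body, between the roots of the fingers; the fingertips stand 73 mm ahead of it and the grasp point (between the pads) lies hold_point_z ahead of it (hold_point_z is the distance from the TCP to the grasp point, in m); y points along the fingers, z is the direction in which the jaws open and shut, and the axes are right-handed (so a half turn about y gives the same grasp; the last joint's range is limited). The gripper opens to 85 mm and grips with 20 to 120 N. Pads are 22 mm wide; open, the fingers measure 114 mm over their backs; the gripper's body (76 mm by 85 mm) begins 54 mm behind the grasp point. The pads swing forward as they close: fully open they stand 13 mm farther back than shut.
Start: joints at [1.192, 0.264, 1.604, -0, 1.274, -0.037], TCP at [0.226, 0.636, 0.304] pointing down, gripper open.
Joint ranges: [-2.63, 2.63], [-0.94, 2.18], [0.31, 2.57], [-1.31, 4.45], [0, 2.66], [-2.55, 2.55]. Speed limits (rad/s): [2.57, 2.57, 3.14, 3.14, 3.14, 3.14].

## Interface

Orientations are given as a unit quaternion [w, x, y, z].
In Python, from cell import * gives the robot as it stands.
- The arm moves only by the tool play_rows, never from a script. Its argument "motion" is one flat list of numbers, 6 for each row, row after row: the shift along the tool's x, y, z in m, then the turn, a rotation vector about the tool's x, y, z in rad. In form: [tx, ty, tz, wx, wy, wz, tx, ty, tz, wx, wy, wz, ...]. A call has 1 to 20 rows; each row is the pose to reach, as a shift and turn from the pose commanded when the call began, along the tool's axes at that moment; what a row does not reach only later rows make up. A row lasts 1/12 s, in which the tool goes at most 41.7 mm and 7.16 degrees, less where a joint would pass 70% of its speed; a pose out of reach is approached as far as the arm can. A call with a gripper value outside its range is refused whole. "grip" is the finger opening in m, from 0 to 0.0854, set as the call begins (left out, the last holds). The fingers move at their own pace and stop on an object; the grip force is fixed at half the most. Time passes only in rows, so rows that repeat a pose let the fingers close. It gives the time, the measured TCP pose, the force and the opening at its end, in the units of the state.
- read_state(): the state, without advancing time (a new reading comes with each control period).
- capture(name): name is "scene" or "top"; returns the picture (400x640x3 uint8, red, green, blue); there is no depth.
- camera_info(name): a dict with "camera_matrix" (3x3 intrinsics, pixels), "dist" ([k1, k2, p1, p2, k3] as OpenCV has them; the pictures are not rectified), "R" (3x3) and "t" (3): a world point X has camera coordinates R X + t. Camera axes: x right, y down, z forward; pixel columns grow to the right and rows downward; lengths in m; the calibration is good to about 2 mm. A picture is of the moment at which its call begins. camera_info takes no time and is no camera call.
- close_job(): hands the job in, once; it reports no verdict.
The state is a dict: "time": time; "q": joint angles; "joint_velocities": joint speeds; "tau": joint torques, N m; "tcp_pos": TCP position; "ee_rot": TCP orientation; "contact_force": force on the tool from outside, world axes, zero at the start; "torque": the same for the moment, N m; "grip_width": finger opening in m.
Only numpy, scipy, OpenCV 4.12 (cv2) and the standard library are available. Lean on these libraries where they do the work, as an engineer would, in place of code of your own. Each camera call takes 0.05 s, during which the arm holds its last target.

## Task

Two identical small trays on the bench stand with their red-knobbed brass keeper bars swung open. Swing the keeper bar of the tray that holds the dark green stones all the way shut across its tray until it snaps home in its catch, and let go of it. Leave the bar of the tray with the white castings open as it stands.

Things in the scene. Friction and masses are not known exactly. Their poses are not given: they have to be found in the camera images.
- green_keeper (a joint): angle (rad) of the bar of the tray with dark green stones: 0 = shut, along the tray against its stop; starts 0.55 to 1.1, most 1.6. From above it opens clockwise, shuts anticlockwise, level. Brass rod 11 mm thick, 140 mm long, axis 42 mm above the bench; stays where left. Near shut it rides over a sprung ball (about 3 N at the knob, crest at 0.08 rad), which then pushes it home and holds it
- green_knob (a point): point on the upright red knob fixed on that same bar, 77 mm above the bench: a round post 16 mm in diameter, 55 to 97 mm above the bench, 105 mm along the bar from the pivot axis; grip it from above or push it. Nothing else on the trays is higher than 60 mm
- green_pivot (a point): point on the upright pivot axis of that bar, 42 mm above the bench, on the dark pillar at one end of its tray (fixed; grey base 80 x 176 mm, light-wood well 60 x 92 mm, 28 mm high, at the other end a dark catch block with a ball and a 48 mm high stop). The knob travels on a level circle of radius 105 mm about this axis
- white_knob (a point): the same point (77 mm above the bench) on the red knob of the other, identical bar, that of the tray with the white castings; it starts open and is to stay where it is

How it is judged:
By the outcome, as a careful person would: the job done as asked, in the order asked, and still so for the second after the job is handed in, with the robot touching nothing.
It also fails if it takes over 29 s, if anything falls off the work surface, if the arm or the gripper's body presses on something with over 40 N, if the wrist force passes 120 N, or if a joint passes its speed limit or range.

## Working session

There is one attempt and no reset: what is moved stays moved. The work goes in short steps, Python scripts to look and compute and a tool call to move; the robot and the scene stay as the last step left them, time stands still between calls to the robot, and variables do not carry over. Pictures are saved under pics/ and viewed, and the job is handed in when it is done.

Besides the shell and the picture viewer there is one more tool, called as name(argument=value, ...) on one line, values as JSON. play_rows: Moves the arm, as the interface text tells. Its arguments: {"type":"object","properties":{"motion":{"type":"array"},"grip":{"type":"number"}},"required":["motion"]}

```bash
mkdir -p pics; ls; python3 - <<'E'
from cell import *
import cv2
for n in("top","scene"):
    cv2.imwrite(f"pics/{n}0.png",capture(n)[:,:,::-1]); c=camera_info(n); print(n,c)
print(read_state())
E
```

```text
pics
top {'camera_matrix': array([[473.86953759,   0.        , 316.02969111],
       [  0.        , 473.86953759, 204.87795727],
       [  0.        ,   0.        ,   1.        ]]), 'dist': array([0.001165, 0.      , 0.      , 0.      , 0.      ]), 'R': array([[-0.03030808, -0.99945979,  0.01271046],
       [-0.99317193,  0.02867934, -0.11307971],
       [ 0.1126541 , -0.01605091, -0.99350462]]), 't': array([-0.05543827,  0.53777153,  0.90328564])}
scene {'camera_matrix': array([[437.6874944 ,   0.        , 326.31801267],
       [  0.        , 437.6874944 , 196.18860866],
       [  0.        ,   0.        ,   1.        ]]), 'dist': array([-0.09415866,  0.        ,  0.        ,  0.        ,  0.        ]), 'R': array([[ 0.69822769, -0.71571373, -0.01522999],
       [-0.47716426, -0.44943621, -0.75519624],
       [ 0.53365941,  0.53456613, -0.65532182]]), 't': array([-0.39761363,  0.28471723,  0.6596979 ])}
{'time': 0.1, 'q': array([ 1.19210218e+00,  2.64668676e-01,  1.60529749e+00, -2.83362988e-06,
        1.27369245e+00, -3.69178524e-02]), 'joint_velocities': array([ 1.41779016e-05, -6.12523517e-04, -3.30057601e-03, -6.69227642e-04,
        7.71546134e-04, -5.95355702e-06]), 'tau': array([ 2.94391348e-04, -5.16711366e+01, -3.68590987e+01, -1.45856520e-04,
        6.26837224e-03, -4.11397696e-05]), 'tcp_pos': array([0.22604887, 0.63545421, 0.30266009]), 'ee_rot': array([-0.69609191,  0.69752174, -0.12039831,  0.12009879]), 'contact_force': array([ 0.1493897 , -0.57036321,  0.57623204]), 'torque': array([0.0263053 , 0.01825526, 0.02475782]), 'grip_width': 0.08575722217816721}
```

View pics/top0.png

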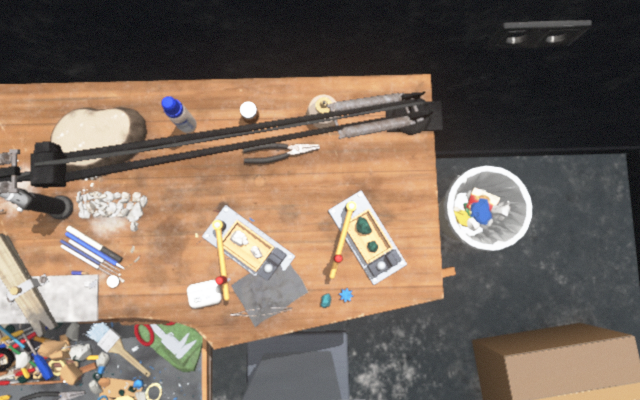

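View pics/scene0.png

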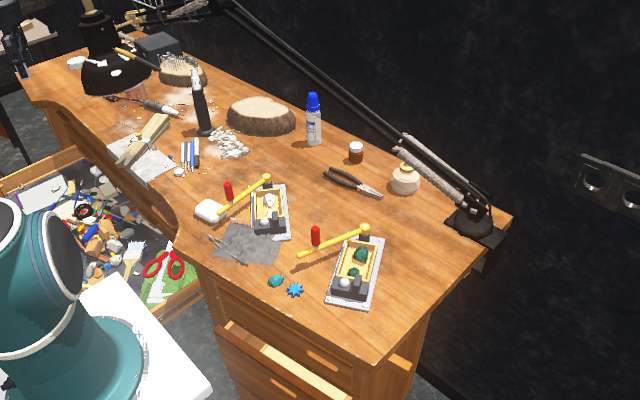

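The top view shows the green-stone tray on the right, with its pivot at about (351,206), red knob at (338,259) and catch at about (385,265). The white-castings tray is on the left, with its knob at (220,281). Next I measure these points.

```bash
cat > h.py <<'E'
from cell import *
import cv2, numpy as np
def proj(n,P):
    c=camera_info(n); r,_=cv2.Rodrigues(c["R"]); return cv2.projectPoints(np.array(P,float).reshape(-1,1,3),r,c["t"],c["camera_matrix"],c["dist"])[0].reshape(-1,2)
def ray(n,uv):
    c=camera_info(n); p=cv2.undistortPoints(np.array([[uv]],float),c["camera_matrix"],c["dist"])[0,0]
    return -c["R"].T@c["t"], c["R"].T@np.array([p[0],p[1],1])
def plane(n,uv,z):
    o,d=ray(n,uv); return o+d*(z-o[2])/d[2]
def blobs(img,lo,hi,lo2=None,hi2=None,amin=8):
    h=cv2.cvtColor(img,cv2.COLOR_RGB2HSV); m=cv2.inRange(h,lo,hi)
    if lo2: m|=cv2.inRange(h,lo2,hi2)
    k,l,s,c=cv2.connectedComponentsWithStats(m); return [(s[i].tolist(),c[i].round(1).tolist()) for i in range(1,k) if s[i,4]>=amin],l
E
python3 - <<'E'
from h import *
for n in("top","scene"):
    im=cv2.imread(f"pics/{n}0.png")[:,:,::-1].copy()
    x0=190 if n=="top" else 190
    b,_=blobs(im,(0,150,100),(6,255,255),(174,150,100),(179,255,255)); print(n,"red",b)
    b,_=blobs(im,(20,150,120),(32,255,255),amin=20); print("brass",b)
top=cv2.imread("pics/top0.png"); sc=cv2.imread("pics/scene0.png")
cv2.imwrite("pics/t0z.png",cv2.resize(top[180:300,300:440],None,fx=5,fy=5,interpolation=cv2.INTER_CUBIC))
cv2.imwrite("pics/s0z.png",cv2.resize(sc[210:320,280:400],None,fx=5,fy=5,interpolation=cv2.INTER_CUBIC))
E
```

```text
top red [([469, 197, 5, 7, 19], [470.8, 200.2]), ([334, 255, 8, 8, 38], [337.6, 258.3]), ([216, 276, 10, 9, 53], [220.4, 279.7]), ([167, 322, 7, 3, 15], [169.9, 323.1]), ([135, 324, 19, 22, 145], [144.1, 335.1]), ([28, 333, 8, 6, 28], [31.4, 335.5]), ([21, 339, 4, 4, 13], [22.6, 340.6]), ([13, 344, 5, 4, 16], [15.0, 345.5]), ([0, 353, 3, 4, 10], [0.8, 354.5]), ([28, 368, 7, 5, 22], [31.0, 370.1]), ([16, 372, 7, 4, 19], [18.8, 373.5]), ([0, 381, 9, 4, 33], [3.9, 382.5])]
brass [([13, 331, 10, 5, 28], [17.2, 332.9]), ([22, 368, 8, 10, 38], [25.5, 373.3]), ([0, 396, 10, 4, 31], [4.3, 397.5])]
scene red [([224, 181, 10, 20, 137], [228.5, 190.8]), ([129, 207, 6, 4, 14], [131.5, 208.9]), ([81, 209, 5, 4, 15], [82.8, 210.6]), ([95, 213, 3, 3, 8], [96.1, 214.1]), ([100, 214, 4, 3, 8], [101.5, 215.0]), ([105, 216, 8, 4, 17], [108.6, 216.9]), ([62, 220, 8, 9, 21], [65.6, 223.4]), ([311, 226, 9, 20, 159], [315.1, 235.4]), ([80, 230, 5, 4, 11], [82.5, 231.1]), ([168, 250, 16, 30, 216], [175.0, 265.1]), ([143, 252, 26, 26, 212], [154.5, 264.9])]
brass [([234, 180, 31, 24, 53], [249.0, 191.2]), ([217, 204, 15, 10, 27], [224.4, 208.6]), ([349, 223, 21, 10, 44], [362.0, 227.5]), ([77, 224, 9, 8, 29], [80.9, 227.3]), ([318, 231, 44, 19, 80], [339.4, 239.7]), ([297, 248, 17, 9, 53], [305.6, 252.2])]
```

```bash
sleep 1
```

```text
(no output)
```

View pics/t0z.png

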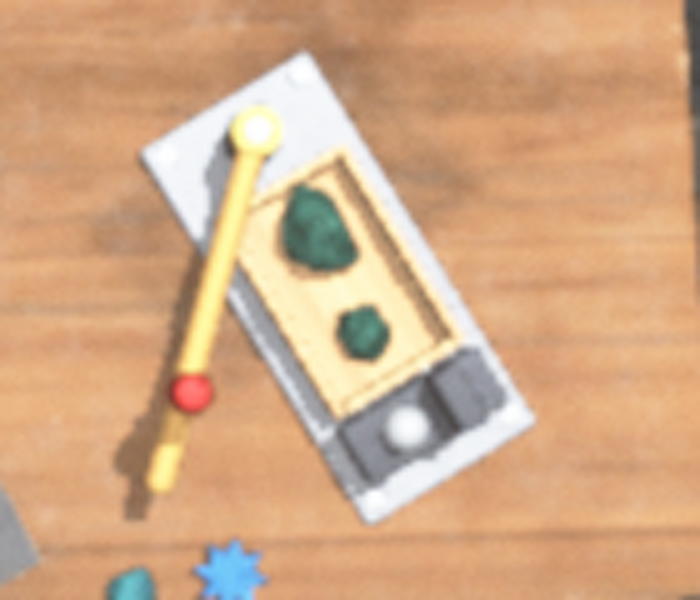

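View pics/s0z.png

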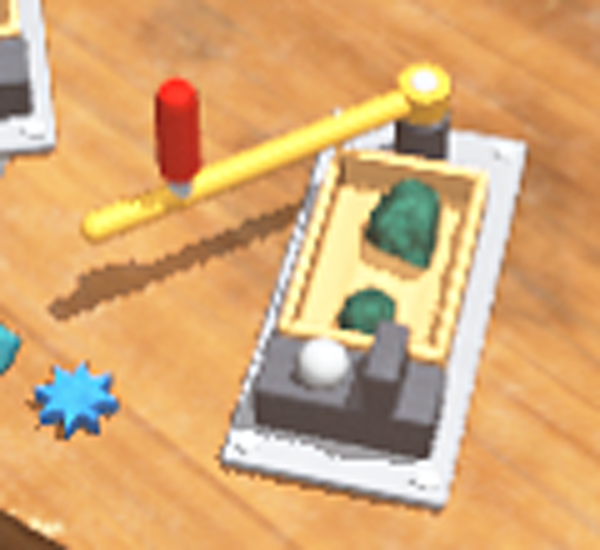

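```bash
python3 - <<'E'
from h import *
def tri(a,b):
    o1,d1=ray("top",a);o2,d2=ray("scene",b)
    s=np.linalg.lstsq(np.c_[d1,-d2],o2-o1,rcond=None)[0]
    p,q=o1+d1*s[0],o2+d2*s[1]; return (p+q)/2,np.linalg.norm(p-q)
print("knob tri",tri((338.1,258.3),(315.3,227)), plane("scene",(315.3,235.4),.077),plane("top",(338.1,258.3),.095))
print("pivot tri",tri((351.2,205.7),(365,226.8)))
for z in(.048,.055): print(plane("top",(351.2,205.7),z),plane("scene",(365,226.8),z))
P=plane("top",(351.2,205.7),.050)
for K in (plane("top",(338.1,258.3),.095),plane("scene",(315.3,235.4),.077)):
    v=K-P; print(np.hypot(*v[:2]),np.degrees(np.arctan2(v[1],v[0])))
tip=plane("top",(300+160/5,180+475/5),.046);v=tip-P;print("tip",np.hypot(*v[:2]),np.degrees(np.arctan2(v[1],v[0])))
C=[plane("top",(300+u/5,180+w/5),.006) for u,w in((307,52),(143,152),(370,522),(533,420))]
for i,j in((1,2),(0,3)):
    v=C[j]-C[i];print("axis",np.linalg.norm(v),np.degrees(np.arctan2(v[1],v[0])))
b=plane("top",(300+407/5,180+428/5),.04);v=b-P;print("ball",b,np.hypot(*v[:2]),np.degrees(np.arctan2(v[1],v[0])))
wk=plane("scene",(228.7,190.8),.077);print("white",wk,plane("top",(220.6,279.7),.095))
s=read_state()
from scipy.spatial.transform import Rotation as R
w=s["ee_rot"];print(R.from_quat([w[1],w[2],w[3],w[0]]).as_matrix().round(3))
import cell;print(dir(cell)); print(globals().get("hold_point_z"))
E
```

```text
knob tri (array([ 0.43108696, -0.10810671,  0.09713057]), np.float64(0.002755603590508437)) [ 0.4309895  -0.10924077  0.077     ] [ 0.43004069 -0.10733272  0.095     ]
pivot tri (array([ 0.53140297, -0.14003698,  0.04669193]), np.float64(0.0023993375226012484))
[ 0.53038473 -0.13908002  0.048     ] [ 0.53135693 -0.14156609  0.048     ]
[ 0.52961841 -0.13844415  0.055     ] [ 0.52581229 -0.14590456  0.055     ]
0.10498295867647345 162.50192331813105
0.10351573174247396 163.35128607375543
tip 0.1378237922665455 162.50203281853624
axis 0.1730212689789941 -150.43254103156653
axis 0.17312293883898944 -150.83016331442457
ball [ 0.41350325 -0.19354245  0.04      ] 0.12882594137223335 -154.90185961601912
white [0.39784469 0.1058946  0.077     ] [0.39824026 0.10533739 0.095     ]
[[ 0.942 -0.001  0.335]
 [-0.335 -0.002  0.942]
 [-0.    -1.    -0.002]]
['MotionError', '__builtins__', '__cached__', '__doc__', '__file__', '__loader__', '__name__', '__package__', '__spec__', 'camera_info', 'capture', 'close_job', 'hold_point_z', 'read_state']
0.0539
```

```bash
python3 - <<'E'
from h import *
print(proj("top",[[.226,.636,.3],[.226,.636,.23],[.43,.3,.3],[.43,-.1,.3],[.3,.45,.3]]),proj("scene",[[.226,.636,.3],[.43,.3,.3],[.43,-.1,.3],[.43,0.1,.3],[.3,.45,.3]]))
s=read_state();q=s["ee_rot"]
from scipy.spatial.transform import Rotation as R
M=R.from_quat([*q[1:],q[0]]).as_matrix()
for t in ([.40,.20,.303],[.4295,-.1085,.24],[.4295,-.1085,.136]): print(t,(M.T@(np.array(t)-s["tcp_pos"])).round(4))
E
```

```text
[[-214.99842623  432.57314937]
 [-161.93973202  415.00377126]
 [  49.73149034  267.26152993]
 [ 341.5491261   258.33148607]
 [ -67.18201543  369.13179225]] [[ 16.84883753  47.76497156]
 [167.60444418  54.92011455]
 [305.57181217 126.46484419]
 [225.67144557  84.84038724]
 [ 76.90282259  57.02127515]]
[0.4, 0.2, 0.303] [ 0.3098  0.0004 -0.352 ]
[0.4295, -0.1085, 0.24] [ 0.441   0.0639 -0.6326]
[0.4295, -0.1085, 0.136] [ 0.441   0.1679 -0.6324]
```

```bash
python3 - <<'E'
from h import *
im=cv2.imread("pics/scene0.png"); cv2.imwrite("pics/s0l.png",cv2.resize(im[0:260,0:350],None,fx=2.2,fy=2.2))
def tri(a,b):
    o1,d1=ray("top",a);o2,d2=ray("scene",b)
    s=np.linalg.lstsq(np.c_[d1,-d2],o2-o1,rcond=None)[0]
    p,q=o1+d1*s[0],o2+d2*s[1]; return ((p+q)/2).round(3),np.linalg.norm(p-q).round(3)
for a,b in (((45,165),(155,45)),((60,207),(203,133)),((390,108),(405,140))):print(tri(a,b))
E
```

```text
(array([0.507, 0.344, 0.297]), np.float64(0.146))
(array([ 0.548,  0.451, -0.007]), np.float64(0.006))
(array([ 0.644, -0.17 ,  0.216]), np.float64(0.064))
```

View pics/s0l.png

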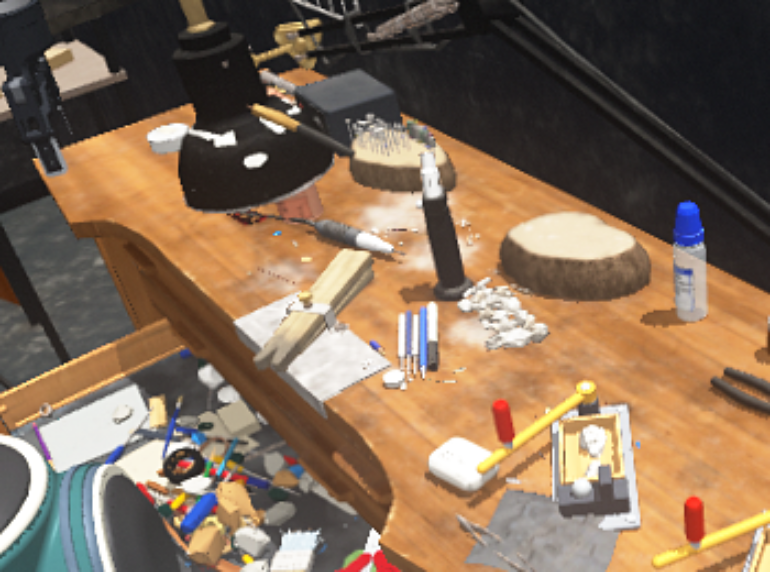

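```bash
python3 - <<'E'
from h import *
for px in ((82,90),(115,95),(150,70)):
  for z in (.15,.2,.25,.3,.35,.4):
    p=plane("scene",px,z); print(px,p.round(3),proj("top",p).round())
E
```

```text
(82, 90) [0.33  0.636 0.15 ] [[-108.  333.]]
(82, 90) [0.302 0.519 0.2  ] [[-61. 354.]]
(82, 90) [0.275 0.403 0.25 ] [[ -7. 378.]]
(82, 90) [0.248 0.286 0.3  ] [[ 56. 406.]]
(82, 90) [0.22 0.17 0.35] [[130. 438.]]
(82, 90) [0.193 0.053 0.4  ] [[218. 477.]]
(115, 95) [0.377 0.538 0.15 ] [[-46. 303.]]
(115, 95) [0.344 0.431 0.2  ] [[ -2. 324.]]
(115, 95) [0.312 0.324 0.25 ] [[ 49. 349.]]
(115, 95) [0.28  0.218 0.3  ] [[108. 378.]]
(115, 95) [0.248 0.111 0.35 ] [[178. 413.]]
(115, 95) [0.216 0.005 0.4  ] [[261. 453.]]
(150, 70) [0.507 0.601 0.15 ] [[-80. 225.]]
(150, 70) [0.462 0.488 0.2  ] [[-35. 250.]]
(150, 70) [0.416 0.375 0.25 ] [[ 16. 278.]]
(150, 70) [0.371 0.262 0.3  ] [[ 76. 310.]]
(150, 70) [0.326 0.149 0.35 ] [[147. 349.]]
(150, 70) [0.28  0.036 0.4  ] [[232. 395.]]
```

```bash
python3 - <<'E'
from h import *
from scipy.spatial.transform import Rotation as R
s=read_state();q=s["ee_rot"];M=R.from_quat([*q[1:],q[0]]).as_matrix()
W=np.array([s["tcp_pos"],[.23,.5,.30],[.26,.38,.30],[.33,.26,.30],[.39,.15,.30],[.42,0,.30],[.43,-.1085,.24]])
d=np.r_[0,np.cumsum(np.linalg.norm(np.diff(W,axis=0),axis=1))];print(d[-1])
for k in np.linspace(0,d[-1],21)[1:]:
    p=np.array([np.interp(k,d,W[:,i]) for i in range(3)]);print((M.T@(p-s["tcp_pos"])).round(3).tolist())
E
```

```text
0.8008132647135046
[0.015, 0.001, -0.037]
[0.029, 0.002, -0.075]
[0.044, 0.003, -0.112]
[0.063, 0.003, -0.147]
[0.085, 0.003, -0.18]
[0.107, 0.003, -0.213]
[0.134, 0.003, -0.243]
[0.164, 0.003, -0.269]
[0.195, 0.003, -0.295]
[0.225, 0.003, -0.32]
[0.255, 0.003, -0.347]
[0.285, 0.003, -0.374]
[0.315, 0.003, -0.4]
[0.336, 0.004, -0.434]
[0.357, 0.004, -0.469]
[0.377, 0.004, -0.503]
[0.397, 0.006, -0.537]
[0.412, 0.025, -0.569]
[0.427, 0.045, -0.601]
[0.442, 0.064, -0.632]
```

play_rows(grip=0.04, motion=[0.015,0,-0.037,0,0,0,0.029,0,-0.075,0,0,0,0.044,0,-0.112,0,0,0,0.063,0,-0.147,0,0,0,0.085,0,-0.18,0,0,0,0.107,0,-0.213,0,0,0,0.134,0,-0.243,0,0,0,0.164,0,-0.269,0,0,0,0.195,0,-0.295,0,0,0,0.225,0,-0.32,0,0,0,0.255,0,-0.347,0,0,0,0.285,0,-0.374,0,0,0,0.315,0,-0.4,0,0,0,0.336,0,-0.434,0,0,0,0.357,0,-0.469,0,0,0,0.377,0,-0.503,0,0,0,0.397,0.006,-0.537,0,0,0,0.412,0.025,-0.569,0,0,0,0.427,0.045,-0.601,0,0,0,0.442,0.064,-0.632,0,0,0])

```text
time: 1.77
tcp_pos: [0.4305, -0.1096, 0.2392]
ee_rot: [-0.697, 0.697, -0.12, 0.121]
contact_force: [0.5, 0.3, -0.4]
grip_width: 0.0398
```

```bash
python3 - <<'E'
from h import *
im=capture("scene")[:,:,::-1]; t=capture("top")[:,:,::-1]
a=cv2.resize(im[100:320,200:420],(600,600));cv2.imwrite("pics/s1.png",a);cv2.imwrite("pics/t1.png",cv2.resize(t[150:310,260:460],None,fx=3.5,fy=3.5))
print(read_state()["q"].round(2))
E
```

```text
[-0.31 -0.13  2.15 -0.    1.13 -1.53]
```

View pics/s1.png

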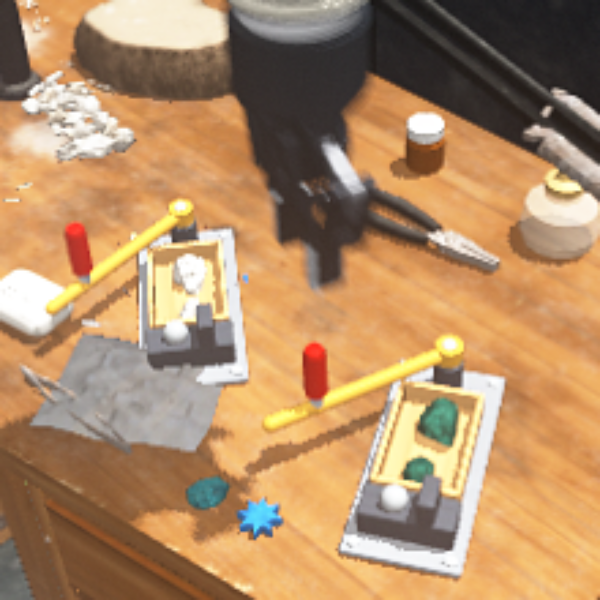

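The scene view shows the gripper above the green tray's knob (315,370 in the crop), and nothing has been disturbed. Next I descend so the fingers straddle the knob.

play_rows(motion=[0,0.03,0.001,0,0,0,0,0.06,0.001,0,0,0,0,0.085,0.001,0,0,0,0,0.1,0.001,0,0,0,0,0.104,0.001,0,0,0,0,0.104,0.001,0,0,0])

```text
time: 2.37
tcp_pos: [0.4301, -0.1059, 0.1347]
ee_rot: [0.697, -0.697, 0.121, -0.119]
contact_force: [-0.2, -0.7, 0.7]
grip_width: 0.0401
```

```bash
python3 - <<'E'
from h import *
from scipy.spatial.transform import Rotation as R
im=capture("scene")[:,:,::-1]
cv2.imwrite("pics/s2.png",cv2.resize(im[150:300,260:410],(600,600)))
s=read_state();q=s["ee_rot"];M=R.from_quat([*q[1:],q[0]]).as_matrix()
print(s["tcp_pos"],s["contact_force"])
# arc: trailing(clockwise-side) pad pushes: tcp leads knob by 12 mm along tangent
P=np.array([.530,-.139]);Rr=.105
T0=np.degrees(np.arctan2(M[1,2],M[0,2]));print(T0)
for a in np.linspace(162.7,210.0,17)[1:]:
    f=(a-162.7)/47.3
    jaw=T0+f*35; kn=P+Rr*np.array([np.cos(np.radians(a)),np.sin(np.radians(a))])
    j=np.radians(jaw); # closing direction is -jaw axis (tool -z) : pushing pad at +z side
    lead=12*min(1,1)/1000
    tp=kn+np.array([-np.cos(j),-np.sin(j)])*lead
    w=np.array([*tp,.136])
    print(round(a,1),(M.T@(w-s["tcp_pos"])).round(3).tolist(),round(-np.radians(jaw-T0),3))
E
```

```text
[ 0.43118705 -0.10625386  0.1359896 ] [-0.17786178 -0.44401369  0.69369872]
70.44495241048962
165.7 [-0.0, -0.0, -0.019] -0.038
168.6 [0.001, -0.0, -0.025] -0.076
171.6 [0.002, -0.0, -0.03] -0.115
174.5 [0.004, -0.0, -0.035] -0.153
177.5 [0.006, -0.0, -0.04] -0.191
180.4 [0.008, -0.0, -0.045] -0.229
183.4 [0.011, -0.0, -0.05] -0.267
186.4 [0.013, -0.0, -0.055] -0.305
189.3 [0.016, -0.0, -0.06] -0.344
192.3 [0.019, -0.0, -0.064] -0.382
195.2 [0.023, -0.0, -0.069] -0.42
198.2 [0.026, -0.0, -0.073] -0.458
201.1 [0.03, -0.0, -0.077] -0.496
204.1 [0.034, -0.0, -0.081] -0.535
207.0 [0.038, -0.0, -0.084] -0.573
210.0 [0.043, -0.0, -0.088] -0.611
```

View pics/s2.png

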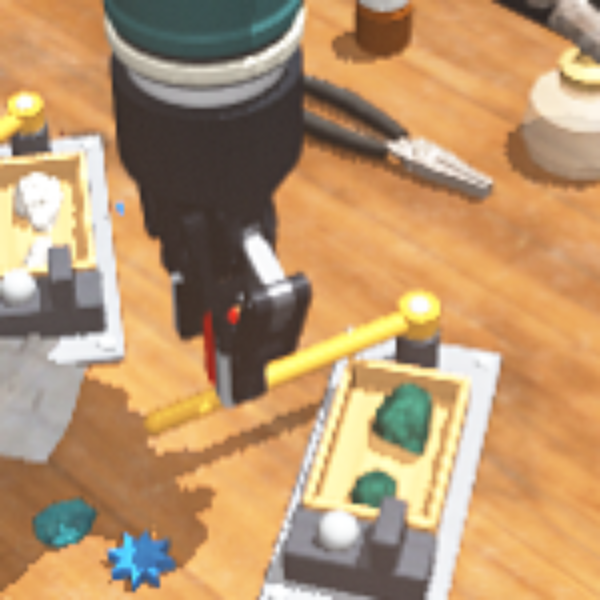

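The red knob sits between the fingers at (210,345) in the crop. I now push it round the arc.

play_rows(motion=[0,0,-0.009,0,-0.02,0,0,0,-0.017,0,-0.038,0,0.001,0,-0.025,0,-0.076,0,0.002,0,-0.03,0,-0.115,0,0.004,0,-0.035,0,-0.153,0,0.006,0,-0.04,0,-0.191,0,0.008,0,-0.045,0,-0.229,0,0.011,0,-0.05,0,-0.267,0,0.013,0,-0.055,0,-0.305,0,0.016,0,-0.06,0,-0.344,0,0.019,0,-0.064,0,-0.382,0,0.023,0,-0.069,0,-0.42,0,0.026,0,-0.073,0,-0.458,0,0.026,0,-0.073,0,-0.458,0])

```text
time: 3.58
tcp_pos: [0.4331, -0.1853, 0.1382]
ee_rot: [-0.705, 0.707, 0.043, -0.04]
contact_force: [-0.6, -1.0, 0.8]
grip_width: 0.0403
```

```bash
python3 - <<'E'
from h import *
im=capture("scene")[:,:,::-1]
cv2.imwrite("pics/s3.png",cv2.resize(im[150:320,260:430],(600,600)))
s=read_state();print(s["tcp_pos"],s["contact_force"],s["q"].round(2))
E
```

```text
[ 0.43264306 -0.18483557  0.13784033] [ 0.62971635  0.7702798  -0.3105835 ] [-0.46  0.05  2.19  0.    0.9  -2.14]
```

View pics/s3.png

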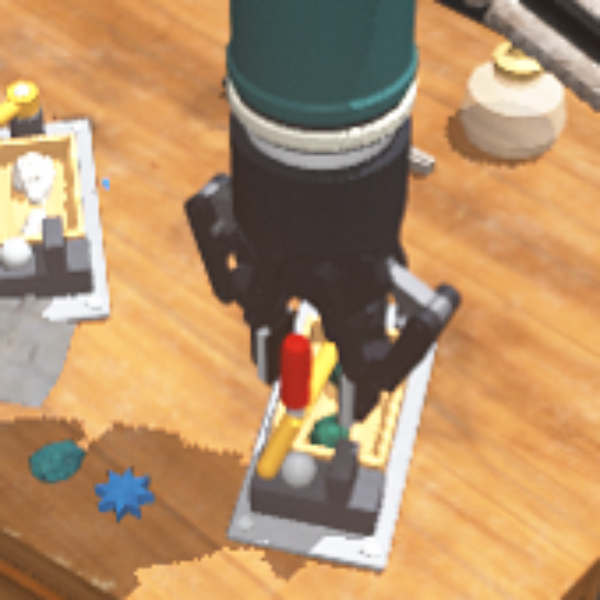

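The bar is nearly over the tray, with the knob between the fingers. I now work out the last stretch.

```bash
python3 - <<'E'
from h import *
from scipy.spatial.transform import Rotation as R
s=read_state();q=s["ee_rot"];M=R.from_quat([*q[1:],q[0]]).as_matrix()
P=np.array([.530,-.139]);T0=np.degrees(np.arctan2(M[1,2],M[0,2]));print(T0)
for a in (200,202,204,206,208,209.5,211):
    jaw=min(105.5,T0+(a-198.2)); kn=P+.105*np.array([np.cos(np.radians(a)),np.sin(np.radians(a))]);j=np.radians(jaw)
    w=np.array([*(kn-.012*np.array([np.cos(j),np.sin(j)])),.137]);print(a,(M.T@(w-s["tcp_pos"])).round(4).tolist(),round(-np.radians(jaw-T0),3))
E
```

```text
96.6004567424992
200 [0.0002, 0.0008, -0.002] -0.031
202 [0.0015, 0.0009, -0.0055] -0.066
204 [0.003, 0.0009, -0.009] -0.101
206 [0.0046, 0.0009, -0.0124] -0.136
208 [0.0061, 0.0009, -0.0158] -0.155
209.5 [0.0071, 0.0009, -0.0184] -0.155
211 [0.0082, 0.0009, -0.0209] -0.155
```

play_rows(motion=[0,0,-0.002,0,-0.03,0,0.0015,0,-0.0055,0,-0.065,0,0.003,0,-0.009,0,-0.1,0,0.0045,0,-0.0125,0,-0.135,0,0.006,0,-0.016,0,-0.155,0,0.007,0,-0.0185,0,-0.155,0,0.007,0,-0.0185,0,-0.155,0,0.007,0,-0.0185,0,-0.155,0])

```text
time: 4.3
tcp_pos: [0.4405, -0.2017, 0.1362]
ee_rot: [-0.701, 0.701, 0.095, -0.095]
contact_force: [-0.3, 0.3, 0.3]
grip_width: 0.0401
```

```bash
python3 - <<'E'
from h import *
im=capture("scene")[:,:,::-1]
cv2.imwrite("pics/s4.png",cv2.resize(im[150:320,260:430],(600,600)))
s=read_state();print(s["tcp_pos"],s["contact_force"],s["q"].round(2))
b,_=blobs(im[:,:,::-1].copy(),(0,150,100),(6,255,255),(174,150,100),(179,255,255)); b=[x for x in b if 280<x[1][0]<400];print(b)
for x in b: 
  p=plane("scene",x[1],.077); print(p, np.degrees(np.arctan2(p[1]+.139,p[0]-.530))%360)
E
```

```text
[ 0.44044718 -0.20175657  0.13609402] [ 0.58995075  0.40155644 -0.03178284] [-0.48  0.08  2.16  0.    0.9  -2.32]
[([349, 247, 9, 21, 165], [352.7, 257.2])]
[ 0.4386117  -0.19181367  0.077     ] 210.02378995590826
```

View pics/s4.png

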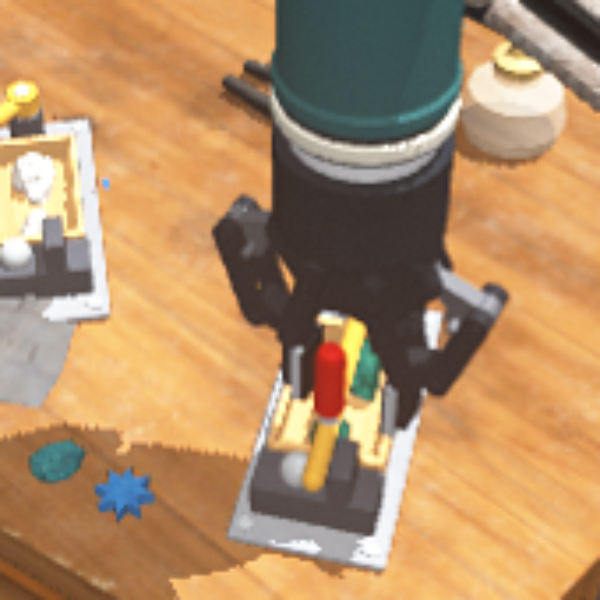

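The bar now lies past the ball against the stop, with the knob at about 210° and no contact force. I centre the fingers, lift clear and look again.

play_rows(motion=[0,0,0.005,0,0,0,0,0,0.009,0,0,0,0,-0.005,0.009,0,0,0,0,-0.03,0.009,0,0,0,0,-0.065,0.009,0,0,0,0,-0.1,0.009,0,0,0,0,-0.135,0.009,0,0,0,0,-0.16,0.009,0,0,0,0,-0.16,0.04,0,0,0,0,-0.16,0.08,0,0,0,0,-0.16,0.12,0,0,0,0,-0.16,0.16,0,0,0,0,-0.16,0.19,0,0,0,0,-0.16,0.19,0,0,0])

```text
time: 5.52
tcp_pos: [0.3875, -0.0147, 0.296]
ee_rot: [0.701, -0.7, -0.097, 0.097]
contact_force: [0.3, -1.0, 0.2]
grip_width: 0.0397
```

```bash
python3 - <<'E'
from h import *
S=capture("scene");T=capture("top")
cv2.imwrite("pics/s5.png",cv2.resize(S[160:320,190:400,::-1],None,fx=3.5,fy=3.5,interpolation=cv2.INTER_CUBIC));cv2.imwrite("pics/t5.png",cv2.resize(T[180:300,180:440,::-1],None,fx=3,fy=3,interpolation=cv2.INTER_CUBIC))
for n,im,z in(("scene",S,.077),("top",T,.095)):
  b,_=blobs(im.copy(),(0,150,100),(6,255,255),(174,150,100),(179,255,255))
  for x in b:
    if 200<x[1][0]<400:
      p=plane(n,x[1],z); print(n,x,p.round(4), np.degrees(np.arctan2(p[1]+.139,p[0]-.530))%360)
E
```

```text
scene ([224, 181, 10, 20, 138], [228.4, 190.8]) [0.3974 0.1063 0.077 ] 118.38550499813653
scene ([349, 247, 9, 21, 163], [352.8, 257.3]) [ 0.4386 -0.1921  0.077 ] 210.1377988947663
top ([378, 249, 10, 7, 35], [381.8, 252.6]) [ 0.4379 -0.1871  0.095 ] 207.5991611912801
```

View pics/s5.png

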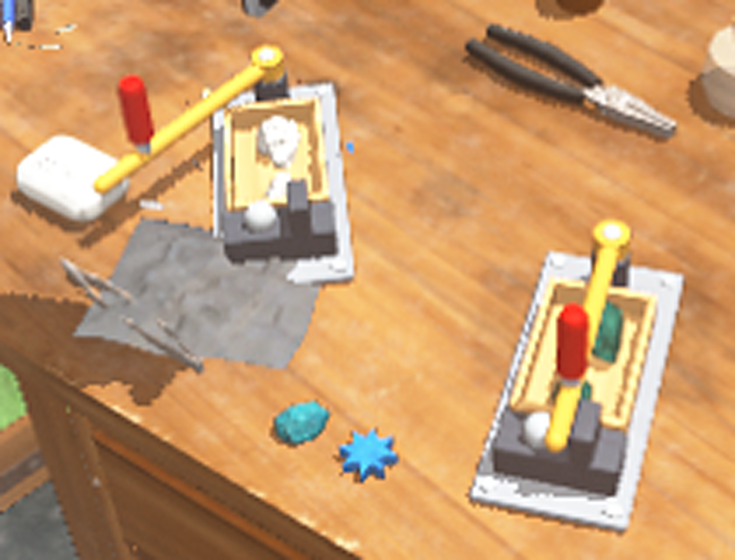

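View pics/t5.png

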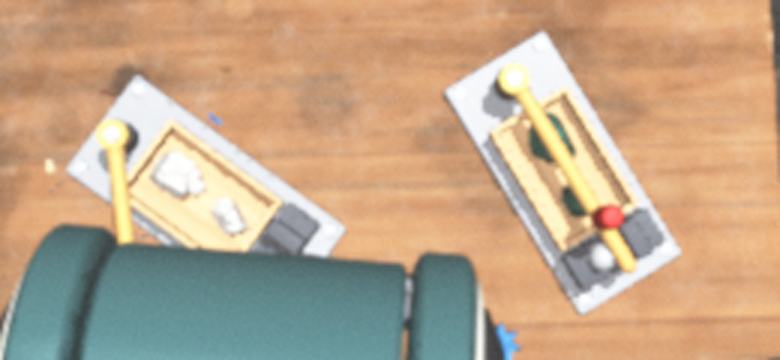

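From above, the bar (57.7° in pixels) is parallel to the tray edges (58.0°) to within 0.4°. It lies past the ball against the stop, the white knob hasn't moved and the gripper is clear, so I hand the job in.

```bash
python3 -c "
from cell import *
print(close_job())"
```

```text
the job is handed in; nothing more can be done
None
```

The keeper bar of the tray with the dark green stones is shut across its tray, and I handed the job in at about 5.6 s of the 29 s allowed. I lowered the half-open fingers around its red knob, pushed it along its arc past the sprung ball to the stop, then let go and lifted clear.

**Green bar:** From above, the bar is parallel to the tray edges within about 0.4°, and it lies past the ball beside the stop. The knob's angle read 210.1° in the scene view and 207.6° in the top view, against about 209.4° expected when shut. The two views differ by about 2.5°, but both are past the ball's crest at about 204.8°. The knob stayed put after I let go.

**White bar:** Its knob is where it started, to within 0.6 mm.

**Forces:** The tool force read about 1 N or less at the end of every move, and the gripper was about 0.2 m from the green knob when I handed in.

I did not press the bar a second time to feel the stop, so "snapped home" rests on these position readings and on the ball's own push.

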